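# Run a pipe tee into a valve block and line it up

### The arm

A 6-joint arm with a two-finger parallel gripper is mounted at the origin on the work surface. World frame = base frame: x ahead of the robot, y to its left, z up, the work surface at z = 0. Lengths are in m, angles in rad, forces in N, time in s.
With the tool pointing down it reaches from about 0.25 to 0.8 m from the base axis. Payload 3.9 kg.
Tool frame: the origin (TCP) lies at the very end of the fingers, on their centre line; the grasp point (between the pads) lies 19 mm behind it; z points along the fingers, x is the direction in which the jaws open and shut, and the axes are right-handed (so a half turn about z gives the same grasp; the last joint's range is limited). The gripper opens to 85 mm and grips with 20 to 120 N. Pads are 22 mm wide; open, the fingers measure 114 mm over their backs; the gripper's body (76 mm by 85 mm) begins 54 mm behind the grasp point. The pads swing forward as they close: fully open they stand 13 mm farther back than shut.
Start: joints at [-1.314, 0.26, -0.138, 1.173, 0, 1.571], TCP at [0.133, -0.508, 0.231] pointing down, gripper open.
Joint ranges: [-2.78, 2.78], [-0.83, 1.72], [-1.28, 1.37], [-1.9, 2.12], [-1.57, 1.48], [-3.14, 3.14]. Speed limits (rad/s): [2.57, 2.57, 3.14, 3.14, 3.14, 3.14].

### API

Orientations are given as a 3x3 rotation matrix whose columns are the frame's x, y, z axes.
In Python, from rig import robot, cams, job gives the robot as it stands.
- The arm moves only by the tool jog_arm, never from a script. Its argument "deltas" is one flat list of numbers, 5 for each row, row after row: the closure, from 0 (fully open) to 1 (shut), then the shift along the tool's x, y, z in m, then the turn about the tool's z in rad. A call has exactly 8 rows; each row shifts and turns the commanded pose from where the row before left it, along the tool's axes as they then stand; what a row does not reach is not made up. A row lasts 1/10 s, in which the tool goes at most 50 mm and 8.59 degrees, less where a joint would pass 70% of its speed; a pose out of reach is approached as far as the arm can. A call with a gripper value outside its range is refused whole. The fingers move at their own pace and stop on an object; the grip force is fixed at half the most. Time passes only in rows, so rows that do not move let the fingers close, or fill a call up. It gives the time, the measured TCP pose, the force and the opening at its end, in the units of the state.
- robot.get_state(): the state, without advancing time (a new reading comes with each control period).
- cams.read_camera(name): name is "scene" or "side" or "wrist"; returns the picture (384x512x3 uint8, red, green, blue); there is no depth.
- cams.camera_model(name): a dict with "camera_matrix" (3x3 intrinsics, pixels), "dist_coeffs" ([k1, k2, p1, p2, k3] as OpenCV has them; the pictures are not rectified), "R" (3x3) and "t" (3): a world point X has camera coordinates R X + t; the wrist camera has in their place "hand_eye" (4x4, takes a point from camera to tool coordinates, whose origin is the TCP and whose axes are the tool frame's). Camera axes: x right, y down, z forward; pixel columns grow to the right and rows downward; lengths in m; the calibration is good to about 2 mm. A picture is of the moment at which its call begins: read the wrist's pose just before it. camera_model takes no time and is no camera call.
- job.job_done(): hands the job in, once; it reports no verdict.
The state is a dict: "clock": time; "joint_pos": joint angles; "joint_vel": joint speeds; "tau": joint torques, N m; "tool_pos": TCP position; "orientation": TCP orientation; "ft_force": force on the tool from outside, world axes, zero at the start; "torque": the same for the moment, N m; "gripper_width": finger opening in m.
Only numpy, scipy, OpenCV 4.12 (cv2) and the standard library are available. Lean on these libraries where they do the work, as an engineer would, in place of code of your own. Each camera call takes 0.05 s, during which the arm holds its last target. There are 200 camera calls.

### The job

A steel run tee has been started by hand in the tapered pipe thread on top of the valve block in the vise. Run it in clockwise (seen from above) with a gentle hand until the thread begins to bind, then carry on tightening only as far as the first point where its side branch points squarely the same way as the two plugged adapters on the end of the block; do not go past it, as a taper thread that is backed off will leak. Then set the larger plastic cap fully down over the tee's open top, and leave the other stock on the bench alone.

Things in the scene. Friction and masses are not known exactly. Their poses are not given: they have to be found in the camera images.
- vise: low grey machine vise fixed to the bench, 100 mm wide jaws, jaw tops 70 mm above the bench; its screw and cross handle stick out on its +y side to 165 mm from its origin. Origin: underside, on the bench, midway between the jaws. x runs along the jaws, z up.
- block: aluminium valve block, 84 x 60 x 62 mm (x, y, z), fast in the jaws, top face 90 mm above the bench. Origin: centre of its underside. Two black-plugged steel adapters stick out of its +x end to 67 mm from the origin, 34 mm above its underside: the tee's branch must point along +x. The tapped hole is in the middle of the top face.
- tee: steel run tee, upright, caught in the block's tapped hole; turns about its vertical z axis, screws in clockwise seen from above, 1.8 mm a turn. Origin: on that axis, under its 36 mm hexagon, 7 to 8 mm above the block as started. Above it: hexagon to 13 mm, round body 34 mm across to 44 mm, open top 28 mm across to 64 mm. The side branch runs along its +x. Never push or pinch it with over 60 N.
- branch_end (a point): end of the tee's branch, a level round spigot 26 mm across, 30 mm above the tee's origin, end 62 mm from the axis; turn it by pushing its side with shut fingers or by pinching it. At first a slow steady push of about 2 N at 48 mm from the axis turns it; once the taper binds, the push (felt while it turns) grows by about 3 N per radian, to 4 to 18 N where it must stop. It stays where it is left.
- run_top (a point): centre of the tee's open top, on the thread axis, 64 mm above the tee's origin. Binding starts after an unknown turn of 115 to 260 degrees from the start; the wanted direction is first reached 95 to 250 degrees after that, but the loose branch may pass through it once before.
- cap: the larger of the two black plastic caps, 41 mm across, 22 mm high, 30 g, standing mouth down on the bench, closed top. Origin: centre of its rim plane (underside). Inside: 33 mm across and 17 mm deep, so it slips loosely over the tee's 28 mm top (which has a coned lead-in) until its roof rests on it; its rim is then 4 mm above the branch.
- cap_in (a point): centre of the underside of the cap's roof, 17 mm above its rim; it meets run_top when the cap is fully on
- small_cap: bystander: smaller black plastic cap, 27 mm across, 18 mm high, standing on the bench. Origin: centre of its underside
- bushing: bystander: steel bushing, open ring 40 mm across, 26 mm high, standing on the bench. Origin: centre of its underside
- bin: bystander: blue open stock bin, 170 x 110 x 75 mm, with steel bushings in it. Origin: centre of its underside
Not all that is in view belongs to the job. What is shaped like the cap but blue or yellow is not meant.

How it is judged:
By the outcome, as a careful person would: the job done as asked, in the order asked, and still so for the second after the job is handed in, with the robot touching nothing.
It also fails if it takes over 67 s, if anything falls off the work surface, if the arm or the gripper's body presses on something with over 40 N, if the wrist force passes 120 N, or if a joint passes its speed limit or range.

## Working session

There is one attempt and no reset: what is moved stays moved. The work goes in short steps, Python scripts to look and compute and a tool call to move; the robot and the scene stay as the last step left them, time stands still between calls to the robot, and variables do not carry over. Pictures are saved under pics/ and viewed, about 8 in all and at most 12, crops included, and the job is handed in when it is done.

Besides the shell and the picture viewer there is one more tool, called after "Request:" as name(argument=value, ...), one argument or row to a line, values as JSON. jog_arm: Moves the arm, as the interface text tells. Its arguments: {"type":"object","properties":{"deltas":{"type":"array"}},"required":["deltas"]}

```bash
mkdir -p pics; ls
cat > h.py <<'E'
import numpy as np, cv2
from rig import robot, cams, job
def snap(n,f):
    im=cams.read_camera(n); cv2.imwrite('pics/'+f+'.png',im[:,:,::-1]); return im
def cam(n,s=None):
    m=cams.camera_model(n);K=np.array(m['camera_matrix']);d=np.array(m['dist_coeffs'])
    if 'R' in m: return K,d,np.array(m['R']),np.array(m['t']).ravel()
    s=s or robot.get_state();T=np.eye(4);T[:3,:3]=s['orientation'];T[:3,3]=s['tool_pos']
    T=np.linalg.inv(T@np.array(m['hand_eye']));return K,d,T[:3,:3],T[:3,3]
def ray(c,uv):
    K,d,R,t=c;p=cv2.undistortPoints(np.array([[uv]],float),K,d)[0,0]
    return -R.T@t, R.T@np.array([p[0],p[1],1])
def onz(c,uv,z):
    o,r=ray(c,uv);return o+r*(z-o[2])/r[2]
def proj(c,X):
    K,d,R,t=c;return cv2.projectPoints(np.array(X,float).reshape(-1,3),cv2.Rodrigues(R)[0],t,K,d)[0][:,0]
E
python3 - <<'E'
from h import *
a=snap('scene','s1');b=snap('side','d1');w=snap('wrist','w1')
cv2.imwrite('pics/sd.png',cv2.resize(np.hstack([a,b]),(800,300))[:,:,::-1])
for n in('scene','side'):
    c=cam(n);print(n,-c[2].T@c[3],c[2][2])
s=robot.get_state();print(s['clock'],s['tool_pos'],s['orientation'],s['ft_force'],s['gripper_width'])
print(cams.camera_model('wrist')['hand_eye'])
E
```

```text
pics
scene [ 0.96992985 -0.25702215  0.85799377] [-0.45370046  0.30527113 -0.83723678]
side [0.23996916 1.05540028 0.8627358 ] [ 0.23386073 -0.80222476 -0.54931283]
0.15 [ 0.13319135 -0.50727655  0.23065927] [[ 2.53962606e-01 -9.67213956e-01 -3.97443194e-04]
 [-9.67212831e-01 -2.53962917e-01  1.47513270e-03]
 [-1.52770477e-03  9.78361119e-06 -9.99998833e-01]] [-0.56383162 -1.10726237  0.55564075] 0.08530787888270089
[[ 9.99999202e-01 -1.11257396e-03  5.98186342e-04  4.06671564e-04]
 [ 8.70275564e-04  9.50038362e-01  3.12131949e-01 -8.06249194e-02]
 [-9.15569850e-04 -3.12131180e-01  9.50038572e-01 -1.42665102e-01]
 [ 0.00000000e+00  0.00000000e+00  0.00000000e+00  1.00000000e+00]]
```

View pics/s1.png

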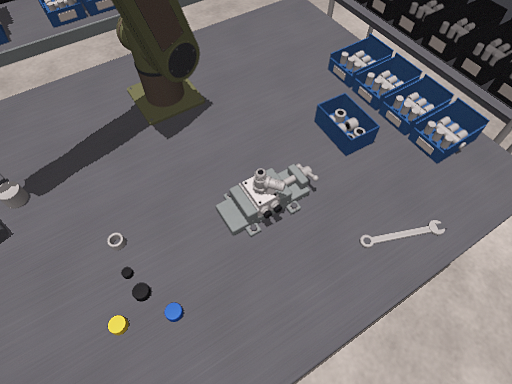

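View pics/d1.png

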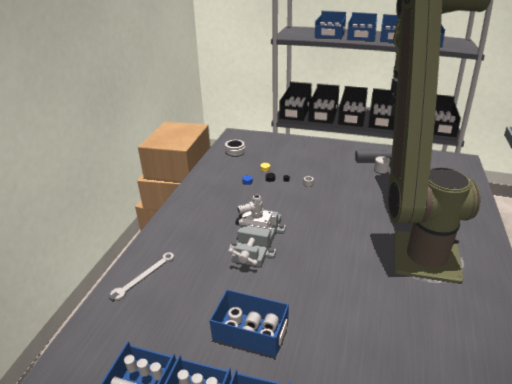

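The scene shows the vise near (262,195), the tee top near (260,172), black plugs near (270,212), the large cap at (141,292), the small cap at (127,272) and the bushing at (116,240). Next I'll enlarge crops of both views.

Run:
```python
import cv2,numpy as np
a=cv2.imread('pics/s1.png');b=cv2.imread('pics/d1.png')
A=cv2.resize(a[150:240,215:325],None,fx=5,fy=5,interpolation=cv2.INTER_CUBIC)
B=cv2.resize(b[185:275,225:295],None,fx=5,fy=5,interpolation=cv2.INTER_CUBIC)
B=B[:, :250+0] if 0 else cv2.resize(B,(250,321))
C=np.zeros((450,800,3),np.uint8);C[:,:550]=A;C[:321,550:]=B
cv2.imwrite('pics/c1.png',C)
```

```text
(no output)
```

View pics/c1.png

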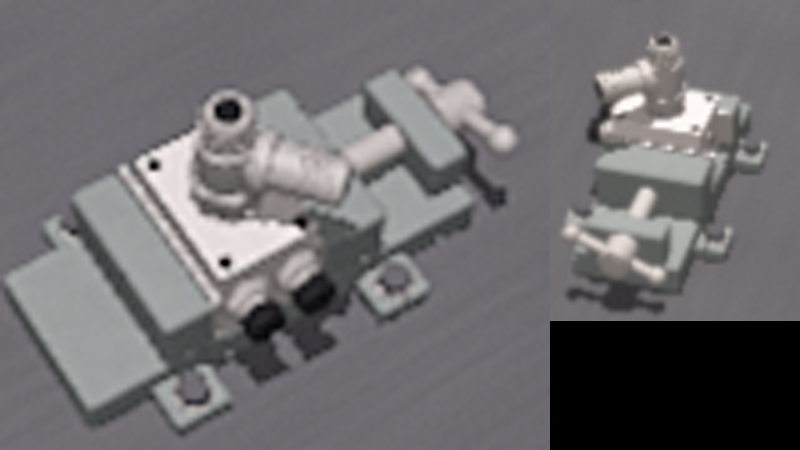

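Run:
```python
from h import *
S=cam('scene');D=cam('side')
f=lambda *p:(p[0],p[1])
sc=lambda u,v:(215+u/5,150+v/5); sd=lambda u,v:(225+(u-550)/3.571,185+v/3.571)
def tri(p,q):
    o1,r1=ray(S,p);o2,r2=ray(D,q);A=np.c_[r1,-r2];k=np.linalg.lstsq(A,o2-o1,rcond=None)[0]
    return (o1+r1*k[0]+o2+r2*k[1])/2
print('top',onz(S,sc(228,108),.1615),onz(D,sd(663,40),.1615),tri(sc(228,108),sd(663,40)))
print('end',onz(S,sc(342,182),.1275),onz(D,sd(603,86),.1275))
h=[onz(S,sc(*p),.09) for p in((155,165),(225,262),(302,222))];print('screws',h)
d=h[1]-h[0];print('dir',np.degrees(np.arctan2(d[1],d[0])));
e=onz(S,sc(222,303),.09)-onz(S,sc(122,168),.09);print('edge',np.degrees(np.arctan2(e[1],e[0])))
pl=[onz(S,sc(*p),.062) for p in((264,322),(316,293))];print('plugs',pl, np.mean(pl,0))
for n,p,z in(('cap',(141,291),.022),('small',(127,272),.018),('bush',(116,240),.026),('blue',(174,311),.022),('yel',(117,324),.022)):print(n,onz(S,p,z))
for n,p,z in(('cap',(270.5,176.5),.022),('small',(286.5,178),.018),('bush',(308,180.5),.026)):print(n,onz(D,p,z))
```

```text
top [0.54919357 0.03280011 0.1615    ] [0.54818184 0.03268649 0.1615    ] [0.54859613 0.0327495  0.1612634 ]
end [0.59697083 0.06949309 0.1275    ] [0.59412056 0.06653384 0.1275    ]
screws [array([0.51620132, 0.01018451, 0.09      ]), array([0.58556333, 0.00840902, 0.09      ]), array([0.58688068, 0.05472076, 0.09      ])]
dir -1.4663067093433588
edge -0.3734558646448863
plugs [array([0.61240436, 0.01515815, 0.062     ]), array([0.61273218, 0.04738879, 0.062     ])] [0.61256827 0.03127347 0.062     ]
cap [ 0.60416185 -0.33946519  0.022     ]
small [ 0.53994368 -0.34998033  0.018     ]
bush [ 0.44838558 -0.34048409  0.026     ]
blue [ 0.68855579 -0.29430841  0.022     ]
yel [ 0.64508302 -0.41477735  0.022     ]
cap [ 0.59487121 -0.32384046  0.022     ]
small [ 0.53093133 -0.33429258  0.018     ]
bush [ 0.4414793  -0.32267332  0.026     ]
```

```bash
cat >> h.py <<'E'
def yaw(s): R=np.array(s['orientation']);return np.arctan2(R[1,0],R[0,0])
def plan(wps,start=None):
    """wps: per-row (closure,x,y,z,yaw) world; prints flat deltas"""
    s=robot.get_state();p=np.array(s['tool_pos']);y=yaw(s)
    if start is not None: p=np.array(start[:3]);y=start[3]
    out=[]
    for c,X,Y,Z,W in wps:
        d=np.array([X,Y,Z])-p;cs,sn=np.cos(y),np.sin(y)
        r=np.round([cs*d[0]+sn*d[1], sn*d[0]-cs*d[1], -d[2]],4)
        t=np.round(-(W-y),3)
        p=p+np.array([cs*r[0]+sn*r[1], sn*r[0]-cs*r[1], -r[2]]);y=y-t
        out+=[c,*r.tolist(),float(t)]
    for i in range(0,len(out),40): print(out[i:i+40])
def lin(a,b,n,c=1): return [(c,*(np.array(a)+(np.array(b)-np.array(a))*k/n)) for k in range(1,n+1)]
E
python3 - <<'E'
from h import *
s=robot.get_state();a=[*s['tool_pos'],yaw(s)]
A=lin(a,[.562,.092,.2,0],18)
# rotate early, linear
plan(A+[A[-1]]*6)
E
```

```text
[1, -0.0262, -0.0315, 0.0017, -0.073, 1, -0.0237, -0.0333, 0.0017, -0.073, 1, -0.0213, -0.035, 0.0017, -0.073, 1, -0.0187, -0.0364, 0.0017, -0.073, 1, -0.016, -0.0377, 0.0017, -0.073, 1, -0.0132, -0.0388, 0.0017, -0.073, 1, -0.0103, -0.0396, 0.0017, -0.073, 1, -0.0074, -0.0402, 0.0017, -0.073]
[1, -0.0045, -0.0407, 0.0017, -0.073, 1, -0.0014, -0.0409, 0.0017, -0.073, 1, 0.0015, -0.041, 0.0017, -0.073, 1, 0.0045, -0.0406, 0.0017, -0.073, 1, 0.0074, -0.0403, 0.0017, -0.073, 1, 0.0104, -0.0396, 0.0017, -0.073, 1, 0.0132, -0.0387, 0.0017, -0.073, 1, 0.0161, -0.0377, 0.0018, -0.073]
[1, 0.0187, -0.0364, 0.0017, -0.073, 1, 0.0213, -0.035, 0.0017, -0.073, 1, 0.0, 0.0, -0.0, -0.0, 1, 0.0, 0.0, -0.0, -0.0, 1, 0.0, 0.0, -0.0, -0.0, 1, 0.0, 0.0, -0.0, -0.0, 1, 0.0, 0.0, -0.0, -0.0, 1, 0.0, 0.0, -0.0, -0.0]
```

Request:
jog_arm(
  deltas=[1, -0.026, -0.0315, 0.002, -0.073, 1, -0.024, -0.033, 0.002, -0.073, 1, -0.021, -0.035, 0.002, -0.073, 1, -0.019, -0.036, 0.002, -0.073, 1, -0.016, -0.038, 0.002, -0.073, 1, -0.013, -0.039, 0.002, -0.073, 1, -0.01, -0.04, 0.001, -0.073, 1, -0.007, -0.04, 0.001, -0.073],
)

```text
clock: 0.95
tool_pos: [0.3249, -0.2404, 0.2172]
orientation: [[0.747, -0.665, -0.0], [-0.665, -0.747, 0.0], [-0.0, -0.0, -1.0]]
ft_force: [0.5, -0.2, -0.5]
gripper_width: -0.0003
```

Request:
jog_arm(
  deltas=[1, -0.0045, -0.041, 0.002, -0.073, 1, -0.0015, -0.041, 0.002, -0.073, 1, 0.0015, -0.041, 0.002, -0.073, 1, 0.0045, -0.041, 0.002, -0.073, 1, 0.0075, -0.04, 0.002, -0.073, 1, 0.0105, -0.04, 0.002, -0.073, 1, 0.013, -0.039, 0.001, -0.073, 1, 0.016, -0.038, 0.001, -0.073],
)

```text
clock: 1.75
tool_pos: [0.5159, 0.0274, 0.203]
orientation: [[0.99, -0.142, -0.001], [-0.142, -0.99, -0.0], [-0.0, 0.0, -1.0]]
ft_force: [0.7, -1.4, 0.0]
gripper_width: -0.0001
```

Request:
jog_arm(
  deltas=[1, 0.012, -0.034, 0.001, -0.073, 1, 0.015, -0.032, 0.001, -0.07, 1, 0.008, 0, 0, 0, 1, 0, 0, 0.02, 0, 1, 0, 0, 0.025, 0, 1, 0, 0, 0.025, 0, 1, 0, 0, 0.016, 0, 1, 0, 0, 0, 0],
)

```text
clock: 2.55
tool_pos: [0.5549, 0.0874, 0.1126]
orientation: [[1.0, -0.004, -0.006], [-0.004, -1.0, -0.001], [-0.006, 0.001, -1.0]]
ft_force: [-0.5, -0.1, -0.2]
gripper_width: 0.0001
```

Run:
```python
from h import *
s=robot.get_state();print(s['tool_pos'],np.degrees(yaw(s)),s['ft_force'])
w=snap('wrist','w2');b=cams.read_camera('side');a=cams.read_camera('scene')
k=np.zeros((384,800,3),np.uint8);k[:,:512]=w[:,:,::-1]
k[:192,512:800]=cv2.resize(b[180:260,200:320],(288,192))[:,:,::-1]
k[192:,512:800]=cv2.resize(a[145:225,215:335],(288,192))[:,:,::-1]
cv2.imwrite('pics/k2.png',k)
```

```text
[0.55490744 0.08742565 0.11262636] -0.2341528630119933 [-0.45486446 -0.09315837 -0.17607207]
```

View pics/k2.png

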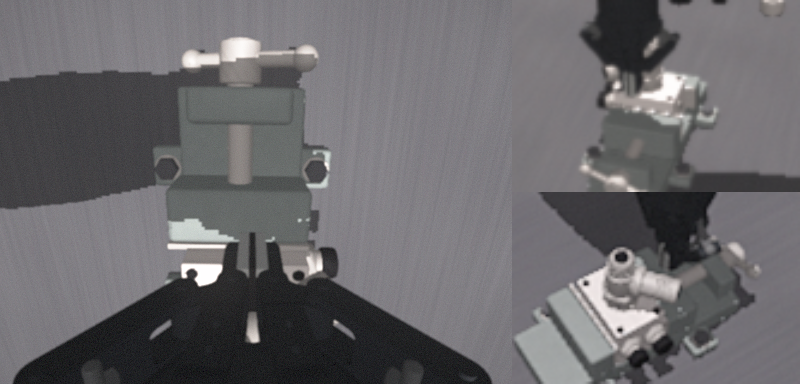

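```bash
cat >> h.py <<'E'
T=np.array([.549,.033])
def orb(th,z=.116,r=.048,hx=.0145,hy=.011,W=0,extra=0):
    a=np.radians(th);u=np.array([np.cos(a),np.sin(a)]);n=np.array([-u[1],u[0]])
    q=np.array([[np.cos(W),np.sin(W)],[-np.sin(W),np.cos(W)]])@n
    p=T+r*u+(.013+hx*abs(q[0])+hy*abs(q[1])+extra)*n
    return (1,p[0],p[1],z,W)
E
python3 - <<'E'
from h import *
plan([orb(t) for t in (46,42,38,34,30,26,22,18)])
plan([orb(t) for t in range(13,-65,-5)],start=[*orb(18)[1:4],0])
E
```

```text
[1, 0.002, -0.001, 0.0001, -0.004, 1, 0.004, 0.0011, -0.0, 0.0, 1, 0.004, 0.0014, -0.0, 0.0, 1, 0.0039, 0.0018, -0.0, 0.0, 1, 0.0038, 0.0021, -0.0, 0.0, 1, 0.0036, 0.0024, -0.0, 0.0, 1, 0.0035, 0.0028, -0.0, 0.0, 1, 0.0032, 0.0032, -0.0, 0.0]
[1, 0.0037, 0.0043, -0.0, 0.0, 1, 0.0032, 0.0048, -0.0, 0.0, 1, 0.0027, 0.0051, -0.0, 0.0, 1, 0.0022, 0.0044, -0.0, 0.0, 1, 0.002, 0.0032, -0.0, 0.0, 1, 0.0017, 0.0034, -0.0, 0.0, 1, 0.0015, 0.0037, -0.0, 0.0, 1, 0.0012, 0.0039, -0.0, 0.0]
[1, 0.0009, 0.0042, -0.0, 0.0, 1, 0.0005, 0.0044, -0.0, 0.0, 1, 0.0001, 0.0045, -0.0, 0.0, 1, -0.0004, 0.0047, -0.0, 0.0, 1, -0.0008, 0.0047, -0.0, 0.0, 1, -0.0014, 0.0047, -0.0, 0.0, 1, -0.0018, 0.0047, -0.0, 0.0, 1, -0.0024, 0.0046, -0.0, 0.0]
```

Request:
jog_arm(
  deltas=[1, 0.002, -0.001, 0, -0.004, 1, 0.004, 0.001, 0, 0, 1, 0.004, 0.0015, 0, 0, 1, 0.004, 0.002, 0, 0, 1, 0.004, 0.002, 0, 0, 1, 0.0035, 0.0025, 0, 0, 1, 0.0035, 0.003, 0, 0, 1, 0.003, 0.003, 0, 0],
)

```text
clock: 3.5
tool_pos: [0.5854, 0.0743, 0.115]
orientation: [[1.0, 0.001, -0.001], [0.001, -1.0, 0.0], [-0.001, -0.0, -1.0]]
ft_force: [-1.9, 1.1, -0.0]
gripper_width: 0.0001
```

Run:
```python
from h import *
s=robot.get_state();print(s['tool_pos'],np.degrees(yaw(s)),s['ft_force'],orb(18))
b=cams.read_camera('side');a=cams.read_camera('scene')
k=np.zeros((350,800,3),np.uint8)
k[:,:400]=cv2.resize(b[185:255,205:285],(400,350))[:,:,::-1]
k[:,400:]=cv2.resize(a[150:220,225:305],(400,350))[:,:,::-1]
cv2.imwrite('pics/k3.png',k)
```

```text
[0.58541763 0.07431896 0.1150315 ] 0.055888949252784634 [-1.88173401  1.14156479 -0.01818799] (1, np.float64(0.5860160461769028), np.float64(0.07440758699001711), 0.116, 0)
```

View pics/k3.png

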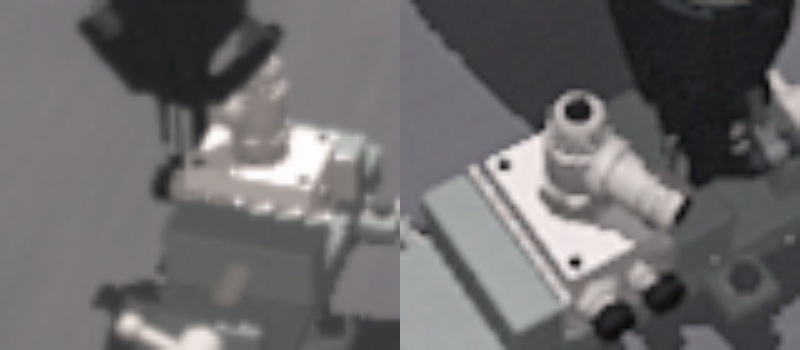

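Request:
jog_arm(
  deltas=[1, 0.0037, 0.0043, 0, 0.001, 1, 0.0032, 0.0048, 0, 0, 1, 0.0027, 0.0051, 0, 0, 1, 0.0022, 0.0044, 0, 0, 1, 0.002, 0.0032, 0, 0, 1, 0.0017, 0.0034, 0, 0, 1, 0.0015, 0.0037, 0, 0, 1, 0.0012, 0.0039, 0, 0],
)

```text
clock: 4.4
tool_pos: [0.6041, 0.0415, 0.1154]
orientation: [[1.0, 0.0, 0.0], [0.0, -1.0, 0.0], [0.0, -0.0, -1.0]]
ft_force: [-0.2, 1.4, 1.0]
gripper_width: -0.0004
```

Request:
jog_arm(
  deltas=[1, 0.0009, 0.0042, 0, 0, 1, 0.0005, 0.0044, 0, 0, 1, 0.0001, 0.0045, 0, 0, 1, -0.0004, 0.0047, 0, 0, 1, -0.0008, 0.0047, 0, 0, 1, -0.0014, 0.0047, 0, 0, 1, -0.0018, 0.0047, 0, 0, 1, -0.0024, 0.0046, 0, 0],
)

```text
clock: 5.2
tool_pos: [0.5986, 0.0048, 0.1154]
orientation: [[1.0, -0.0, 0.001], [-0.0, -1.0, -0.0], [0.001, 0.0, -1.0]]
ft_force: [0.5, 1.1, 0.6]
gripper_width: 0.0
```

Run:
```python
from h import *
s=robot.get_state();print(s['tool_pos'],np.degrees(yaw(s)),s['ft_force'],orb(-62))
# note 8-step gaps
plan([orb(t) for t in range(-67,-67-5*32,-5)],start=[*orb(-62)[1:4],0])
```

```text
[0.59860104 0.0047715  0.1154396 ] -0.0016155608407788296 [0.54272306 1.14344821 0.56234935] (1, np.float64(0.5988768089201045), np.float64(0.00515660729092304), 0.116, 0)
[1, -0.0029, 0.0044, -0.0, 0.0, 1, -0.0034, 0.0041, -0.0, 0.0, 1, -0.0039, 0.0038, -0.0, 0.0, 1, -0.0044, 0.0034, -0.0, 0.0, 1, -0.0047, 0.0029, -0.0, 0.0, 1, -0.0044, 0.0025, -0.0, 0.0, 1, -0.0035, 0.0022, -0.0, 0.0, 1, -0.0038, 0.0019, -0.0, 0.0]
[1, -0.0041, 0.0017, -0.0, 0.0, 1, -0.0044, 0.0012, -0.0, 0.0, 1, -0.0046, 0.0009, -0.0, 0.0, 1, -0.0048, 0.0004, -0.0, 0.0, 1, -0.0049, -0.0001, -0.0, 0.0, 1, -0.0051, -0.0006, -0.0, 0.0, 1, -0.005, -0.0012, -0.0, 0.0, 1, -0.005, -0.0017, -0.0, 0.0]
[1, -0.0048, -0.0022, -0.0, 0.0, 1, -0.0047, -0.0028, -0.0, 0.0, 1, -0.0044, -0.0034, -0.0, 0.0, 1, -0.0041, -0.0038, -0.0, 0.0, 1, -0.0037, -0.0044, -0.0, 0.0, 1, -0.0032, -0.0047, -0.0, 0.0, 1, -0.0027, -0.0051, -0.0, 0.0, 1, -0.0022, -0.0044, -0.0, 0.0]
[1, -0.0019, -0.0032, -0.0, 0.0, 1, -0.0018, -0.0034, -0.0, 0.0, 1, -0.0015, -0.0037, -0.0, 0.0, 1, -0.0012, -0.004, -0.0, 0.0, 1, -0.0009, -0.0042, -0.0, 0.0, 1, -0.0005, -0.0043, -0.0, 0.0, 1, -0.0001, -0.0046, -0.0, 0.0, 1, 0.0004, -0.0046, -0.0, 0.0]
```

Request:
jog_arm(
  deltas=[1, -0.0029, 0.0044, 0, 0, 1, -0.0034, 0.0041, 0, 0, 1, -0.0039, 0.0038, 0, 0, 1, -0.0044, 0.0034, 0, 0, 1, -0.0047, 0.0029, 0, 0, 1, -0.0044, 0.0025, 0, 0, 1, -0.0035, 0.0022, 0, 0, 1, -0.0038, 0.0019, 0, 0],
)

```text
clock: 6.0
tool_pos: [0.5674, -0.0202, 0.1154]
orientation: [[1.0, -0.0, 0.001], [-0.0, -1.0, -0.0], [0.001, 0.0, -1.0]]
ft_force: [1.7, 1.2, -0.4]
gripper_width: 0.0003
```

Request:
jog_arm(
  deltas=[1, -0.0041, 0.0017, 0, 0, 1, -0.0044, 0.0012, 0, 0, 1, -0.0046, 0.0009, 0, 0, 1, -0.0048, 0.0004, 0, 0, 1, -0.0049, -0.0001, 0, 0, 1, -0.0051, -0.0006, 0, 0, 1, -0.005, -0.0012, 0, 0, 1, -0.005, -0.0017, 0, 0],
)

```text
clock: 6.8
tool_pos: [0.5291, -0.0206, 0.1153]
orientation: [[1.0, -0.0, -0.0], [-0.0, -1.0, -0.0], [-0.0, 0.0, -1.0]]
ft_force: [1.7, 0.9, 0.3]
gripper_width: 0.0001
```

Run:
```python
from h import *
s=robot.get_state();print(s['tool_pos'],np.degrees(yaw(s)),s['ft_force'],orb(-142))
b=cams.read_camera('side');a=cams.read_camera('scene')
k=np.zeros((350,800,3),np.uint8)
k[:,:400]=cv2.resize(b[185:255,205:285],(400,350))[:,:,::-1]
k[:,400:]=cv2.resize(a[150:220,225:305],(400,350))[:,:,::-1]
cv2.imwrite('pics/k4.png',k)
```

```text
[ 0.52906346 -0.02060865  0.1153131 ] -0.007859325100381823 [1.67473788 0.87052365 0.30382009] (1, np.float64(0.5300117757575313), np.float64(-0.020661105053818137), 0.116, 0)
```

View pics/k4.png

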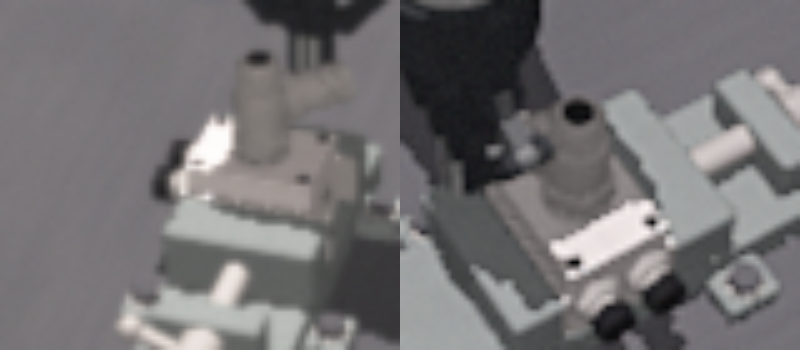

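The branch follows the fingers and now points away from the plugs, with its end at about (275,202) in the side view. The force is still around 2 N, so the thread is loose.

Request:
jog_arm(
  deltas=[1, -0.0048, -0.0022, 0, 0, 1, -0.0047, -0.0028, 0, 0, 1, -0.0044, -0.0034, 0, 0, 1, -0.0041, -0.0038, 0, 0, 1, -0.0037, -0.0044, 0, 0, 1, -0.0032, -0.0047, 0, 0, 1, -0.0027, -0.0051, 0, 0, 1, -0.0022, -0.0044, 0, 0],
)

```text
clock: 7.7
tool_pos: [0.4995, 0.0104, 0.1153]
orientation: [[1.0, 0.0, 0.0], [0.0, -1.0, -0.001], [0.0, 0.001, -1.0]]
ft_force: [2.3, -2.9, 1.0]
gripper_width: 0.0004
```

Request:
jog_arm(
  deltas=[1, -0.0019, -0.0032, 0, 0, 1, -0.0018, -0.0034, 0, 0, 1, -0.0015, -0.0037, 0, 0, 1, -0.0012, -0.004, 0, 0, 1, -0.0009, -0.0042, 0, 0, 1, -0.0005, -0.0043, 0, 0, 1, -0.0001, -0.0046, 0, 0, 1, 0.0004, -0.0046, 0, 0],
)

```text
clock: 8.5
tool_pos: [0.4918, 0.0423, 0.1152]
orientation: [[1.0, -0.0, -0.001], [-0.0, -1.0, -0.001], [-0.001, 0.001, -1.0]]
ft_force: [-0.6, -4.5, 1.1]
gripper_width: -0.0
```

Run:
```python
from h import *
s=robot.get_state();print(s['tool_pos'],np.degrees(yaw(s)),s['ft_force'],orb(-222))
plan([orb(t,z=.115) for t in range(-227,-227-5*24,-5)],start=[*orb(-222)[1:4],0])
```

```text
[0.49178177 0.04228028 0.11515459] -0.01467593836784942 [-0.59436522 -4.5026187   1.07485582] (1, np.float64(0.49266831142858497), np.float64(0.042172196084626995), 0.116, 0)
[1, 0.0008, -0.0047, 0.001, 0.0, 1, 0.0014, -0.0047, -0.0, 0.0, 1, 0.0019, -0.0047, -0.0, 0.0, 1, 0.0024, -0.0046, -0.0, 0.0, 1, 0.0029, -0.0043, -0.0, 0.0, 1, 0.0034, -0.0041, -0.0, 0.0, 1, 0.0039, -0.0038, -0.0, 0.0, 1, 0.0043, -0.0034, -0.0, 0.0]
[1, 0.0048, -0.003, -0.0, 0.0, 1, 0.0043, -0.0025, -0.0, 0.0, 1, 0.0036, -0.0022, -0.0, 0.0, 1, 0.0038, -0.0019, -0.0, 0.0, 1, 0.0041, -0.0016, -0.0, 0.0, 1, 0.0044, -0.0013, -0.0, 0.0, 1, 0.0046, -0.0008, -0.0, 0.0, 1, 0.0048, -0.0004, -0.0, 0.0]
[1, 0.0049, 0.0001, -0.0, 0.0, 1, 0.005, 0.0006, -0.0, 0.0, 1, 0.005, 0.0011, -0.0, 0.0, 1, 0.005, 0.0017, -0.0, 0.0, 1, 0.0049, 0.0023, -0.0, 0.0, 1, 0.0047, 0.0028, -0.0, 0.0, 1, 0.0044, 0.0033, -0.0, 0.0, 1, 0.004, 0.0039, -0.0, 0.0]
```

Request:
jog_arm(
  deltas=[1, 0.0008, -0.0047, 0, 0, 1, 0.0014, -0.0047, 0, 0, 1, 0.0019, -0.0047, 0, 0, 1, 0.0024, -0.0046, 0, 0, 1, 0.0029, -0.0043, 0, 0, 1, 0.0034, -0.0041, 0, 0, 1, 0.0039, -0.0038, 0, 0, 1, 0.0043, -0.0034, 0, 0],
)

```text
clock: 9.3
tool_pos: [0.511, 0.0767, 0.1147]
orientation: [[1.0, 0.0, -0.005], [0.0, -1.0, -0.0], [-0.005, 0.0, -1.0]]
ft_force: [-3.9, -4.4, 3.5]
gripper_width: -0.0001
```

Request:
jog_arm(
  deltas=[1, 0.0048, -0.003, 0, 0, 1, 0.0043, -0.0025, 0, 0, 1, 0.0036, -0.0022, 0, 0, 1, 0.0038, -0.0019, 0, 0, 1, 0.0041, -0.0016, 0, 0, 1, 0.0044, -0.0013, 0, 0, 1, 0.0046, -0.0008, 0, 0, 1, 0.0048, -0.0004, 0, 0],
)

```text
clock: 10.1
tool_pos: [0.5424, 0.0908, 0.1134]
orientation: [[1.0, 0.001, -0.011], [0.001, -1.0, 0.001], [-0.011, -0.001, -1.0]]
ft_force: [-8.4, -1.9, 0.4]
gripper_width: 0.0
```

Run:
```python
from h import *
s=robot.get_state();print(s['tool_pos'],np.degrees(yaw(s)),s['ft_force'],orb(-302))
```

```text
[0.54235627 0.09077472 0.11344318] 0.03295595854430471 [-8.36825982 -1.91366009  0.42703476] (1, np.float64(0.548039941364294), np.float64(0.09020047457886915), 0.116, 0)
```

Request:
jog_arm(
  deltas=[1, 0.0049, 0.0001, -0.001, 0, 1, 0.005, 0.0006, -0.001, 0, 1, 0.005, 0.0011, 0, 0, 1, 0.005, 0.0017, 0, 0, 1, 0.0049, 0.0023, 0, 0, 1, 0.0047, 0.0028, 0, 0, 1, 0, 0, 0, 0, 1, 0, 0, 0, 0],
)

```text
clock: 10.9
tool_pos: [0.5751, 0.0834, 0.116]
orientation: [[1.0, 0.001, -0.005], [0.001, -1.0, 0.003], [-0.005, -0.003, -1.0]]
ft_force: [-3.2, 2.7, -2.2]
gripper_width: 0.0
```

Run:
```python
from h import *
s=robot.get_state();print(s['tool_pos'],np.degrees(yaw(s)),s['ft_force'],orb(-332))
b=cams.read_camera('side');a=snap('scene','s5')
k=np.zeros((400,800,3),np.uint8)
k[:,:300]=cv2.resize(b[185:265,215:275],(300,400))[:,:,::-1]
k[:,300:]=cv2.resize(a[155:223,230:315],(500,400),interpolation=cv2.INTER_CUBIC)[:,:,::-1]
cv2.imwrite('pics/k5.png',k)
```

```text
[0.57505156 0.08341668 0.11600268] 0.0697230244598486 [-3.22663474  2.65658675 -2.19533948] (1, np.float64(0.5775227960421221), np.float64(0.08159903709100197), 0.116, 0)
```

View pics/k5.png

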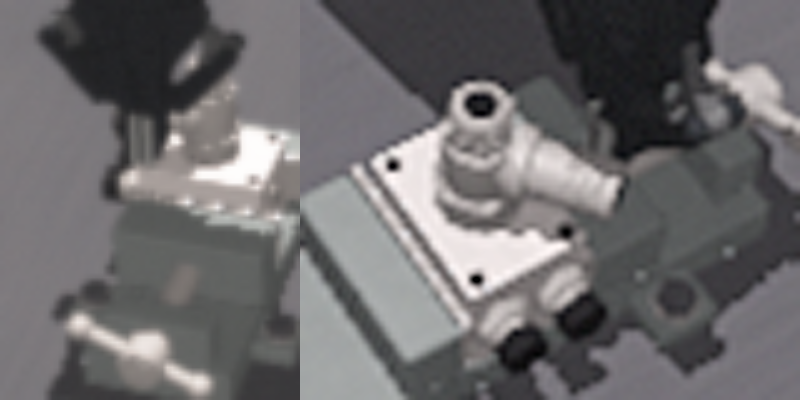

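```bash
cat >> h.py <<'E'
def ang(top,end):
    S=cam('scene');p=onz(S,top,.1595);e=onz(S,end,.1255);d=(e-p)[:2]
    print('top',p,'end',e,'r',np.linalg.norm(d),'ang',np.degrees(np.arctan2(d[1],d[0])))
    for t in (30,20,10,0,-5):
        q=np.radians(t);print(t,proj(S,[p[0]+.062*np.cos(q),p[1]+.062*np.sin(q),.1255])[0].round(1),end=' ')
E
python3 - <<'E'
from h import *
ang((260.3,172.3),(283.5,187.8))
E
```

```text
top [0.54934878 0.03186452 0.1595    ] end [0.59948791 0.06818113 0.1255    ] r 0.0619098435449424 ang 35.9164441304267
30 [282.6 189.8] 20 [280.4 192.9] 10 [277.5 195.7] 0 [274.1 198. ] -5 [272.2 198.9]
```

Run:
```python
from h import *
plan([orb(t) for t in (-336,-340,-344,-348,-351,-354)],start=[*orb(-332)[1:4],0])
```

```text
[1, 0.0036, 0.0026, -0.0, 0.0, 1, 0.0033, 0.003, -0.0, 0.0, 1, 0.0031, 0.0033, -0.0, 0.0, 1, 0.0029, 0.0035, -0.0, 0.0, 1, 0.0019, 0.0029, -0.0, 0.0, 1, 0.0018, 0.003, -0.0, 0.0]
```

Request:
jog_arm(
  deltas=[1, 0.0036, 0.0026, 0, 0, 1, 0.0033, 0.003, 0, 0, 1, 0.0031, 0.0033, 0, 0, 1, 0.0029, 0.0035, 0, 0, 1, 0.0019, 0.0029, 0, 0, 1, 0.0018, 0.003, 0, 0, 1, 0, 0, 0, 0, 1, 0, 0, 0, 0],
)

```text
clock: 11.8
tool_pos: [0.5929, 0.0649, 0.1169]
orientation: [[1.0, 0.001, -0.002], [0.001, -1.0, 0.003], [-0.002, -0.003, -1.0]]
ft_force: [-3.6, 3.3, -3.4]
gripper_width: -0.0001
```

Run:
```python
from h import *
s=robot.get_state();print(s['tool_pos'],np.degrees(yaw(s)),s['ft_force'],orb(-354))
a=snap('scene','s6');w=cams.read_camera('wrist')
k=np.zeros((400,800,3),np.uint8)
k[:,:300]=cv2.resize(w[184:384,181:331],(300,400))[:,:,::-1]
k[:,300:]=cv2.resize(a[155:223,230:315],(500,400),interpolation=cv2.INTER_CUBIC)[:,:,::-1]
cv2.imwrite('pics/k6.png',k)
```

```text
[0.59289249 0.06493253 0.1168826 ] 0.05512828234360209 [-3.58237651  3.32856207 -3.38909274] (1, np.float64(0.5940762367610201), np.float64(0.0633333224390996), 0.116, 0)
```

View pics/k6.png

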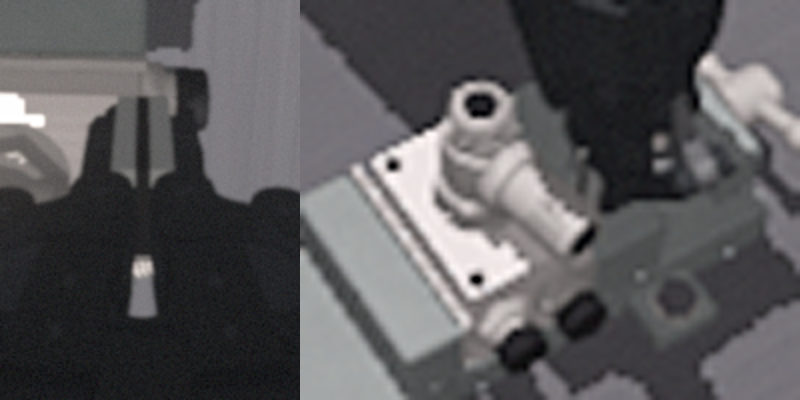

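Request:
jog_arm(
  deltas=[1, 0.0005, 0.002, 0, 0, 1, 0.0005, 0.002, 0, 0, 1, 0, 0, 0, 0, 1, 0, -0.015, 0, 0, 1, 0, -0.02, -0.02, 0, 1, 0, 0, -0.045, 0, 1, 0, 0, -0.045, 0, 1, -0.02, 0.04, 0, 0],
)

```text
clock: 12.7
tool_pos: [0.5839, 0.0583, 0.2358]
orientation: [[1.0, 0.006, 0.021], [0.006, -1.0, 0.003], [0.021, -0.002, -1.0]]
ft_force: [0.7, -0.9, 0.2]
gripper_width: 0.0001
```

Request:
jog_arm(
  deltas=[1, -0.02, 0.045, 0, 0, 1, 0, 0.045, 0, 0, 1, 0, 0.03, 0, 0, 1, 0, 0, 0, 0, 1, 0, 0, 0, 0, 1, 0, 0, 0, 0, 1, 0, 0, 0, 0, 1, 0, 0, 0, 0],
)

```text
clock: 13.5
tool_pos: [0.555, -0.0646, 0.2273]
orientation: [[1.0, 0.002, 0.0], [0.002, -1.0, -0.0], [0.0, 0.0, -1.0]]
ft_force: [0.1, 0.1, -0.3]
gripper_width: 0.0002
```

Run:
```python
from h import *
s=robot.get_state();print(s['tool_pos'],np.degrees(yaw(s)),s['ft_force'])
w=snap('wrist','w7');s7=snap('scene','s7')
C=cam('wrist',s)
print(proj(C,[[*T,.1595],[T[0]+.062,T[1],.1255],[*T,.1255]]))
W=cv2.resize(w[60:360,100:500],(800,600),interpolation=cv2.INTER_CUBIC)
W[:180,:260]=cv2.resize(s7[160:205,245:310],(260,180),interpolation=cv2.INTER_CUBIC)
cv2.imwrite('pics/w7b.png',W[:,:,::-1])
```

```text
[ 0.55502845 -0.0646242   0.22731437] 0.09456414551755897 [ 0.07214819  0.1449621  -0.32905095]
[[242.25710497  64.0535442 ]
 [323.42920763  68.33719994]
 [243.53810538  67.92354746]]
```

View pics/w7b.png

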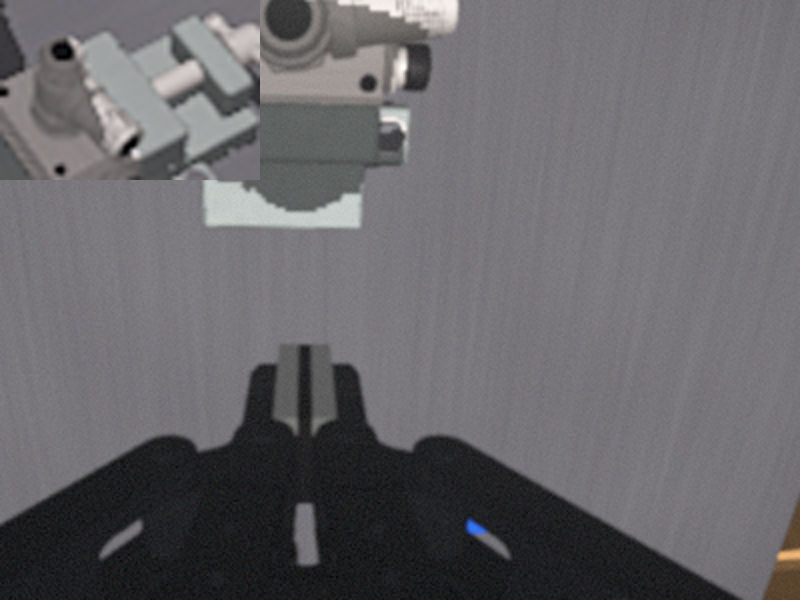

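The block and branch are sharp here, but the branch is cut off at the crop's edge. I'll enlarge the branch area of the same picture.

Run:
```python
import cv2,numpy as np
w=cv2.imread('pics/w7.png')
W=cv2.resize(w[20:140,190:350],(800,600),interpolation=cv2.INTER_CUBIC)
W=cv2.convertScaleAbs(W,alpha=1.3,beta=10)
cv2.imwrite('pics/w7c.png',W)
```

```text
(no output)
```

View pics/w7c.png

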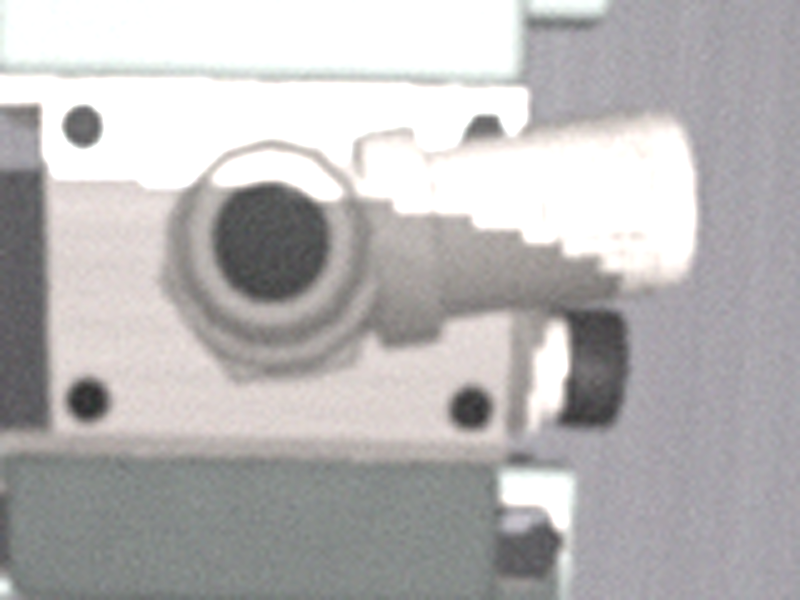

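Run:
```python
from h import *
s=robot.get_state();C=cam('wrist',s)
f=lambda u,v,z:onz(C,(190+u/5,20+v/5),z)[:2]
a=lambda p,q:round(float(np.degrees(np.arctan2(*(q-p)[::-1]))),2)
z=.1255
top=f(270,242,.1595);end=f(692,203,z);col=f(408,239,z)
print('top',top,'end',end,'r',np.linalg.norm(end-top),'ang',a(top,end),'ang collar-end',a(col,end))
h=[f(83,125,.09),f(485,129,.09),f(88,400,.09),f(470,407,.09)]
print(h,a(h[0],h[1]),a(h[2],h[3]),np.mean(h,0))
print('spigot y at edges',f(692,118,z),f(692,287,z))
```

```text
top [0.55002168 0.02999465] end [0.61434048 0.03835232] r 0.06485953192551774 ang 7.4 ang collar-end 7.19
[array([0.51602069, 0.05413754]), array([0.58593767, 0.05348493]), array([0.51498709, 0.00781623]), array([0.58475346, 0.00656409])] -0.53 -1.03 [0.55042473 0.0305007 ]
spigot y at edges [0.61349076 0.05047509] [0.61522326 0.0260491 ]
```

Run:
```python
from h import *
s=robot.get_state();a=[*s['tool_pos'],yaw(s)]
A=lin(a,[.597,.08,.22,0],4);B=lin([.597,.08,.22,0],[.597,.08,.116,0],4)
plan(A+B)
```

```text
[1, 0.0106, -0.0362, 0.0018, 0.0, 1, 0.0105, -0.0362, 0.0018, 0.001, 1, 0.0106, -0.0363, 0.0018, -0.0, 1, 0.0105, -0.0362, 0.0019, 0.0, 1, 0.0, 0.0, 0.026, 0.0, 1, 0.0, 0.0, 0.026, 0.0, 1, 0.0, 0.0, 0.026, 0.0, 1, 0.0, 0.0, 0.026, 0.0]
```

Request:
jog_arm(
  deltas=[1, 0.0106, -0.0362, 0.002, 0, 1, 0.0105, -0.0362, 0.002, 0.001, 1, 0.0106, -0.0363, 0.002, 0, 1, 0.0105, -0.0362, 0.001, 0, 1, 0, 0, 0.026, 0, 1, 0, 0, 0.026, 0, 1, 0, 0, 0.026, 0, 1, 0, 0, 0.026, 0],
)

```text
clock: 14.4
tool_pos: [0.5971, 0.0798, 0.1153]
orientation: [[1.0, -0.0, 0.0], [-0.0, -1.0, -0.0], [0.0, 0.0, -1.0]]
ft_force: [0.3, 0.1, -0.2]
gripper_width: -0.0002
```

Request:
jog_arm(
  deltas=[1, 0, 0.006, 0, 0, 1, 0, 0.006, 0, 0, 1, 0, 0.004, 0, 0, 1, 0, 0.0025, 0, 0, 1, 0, 0.0025, 0, 0, 1, 0, 0.002, 0, 0, 1, 0, 0.002, 0, 0, 1, 0, 0, 0, 0],
)

```text
clock: 15.2
tool_pos: [0.5996, 0.0574, 0.1182]
orientation: [[1.0, 0.001, 0.005], [0.001, -1.0, 0.007], [0.005, -0.007, -1.0]]
ft_force: [2.5, 7.6, -2.9]
gripper_width: -0.0001
```

Request:
jog_arm(
  deltas=[1, 0, 0.0008, 0.001, 0, 1, 0, 0.0008, 0.001, 0, 1, 0, 0.0007, 0, 0, 1, 0, 0, 0, 0, 1, 0, 0, 0, 0, 1, 0, 0, 0, 0, 1, 0, 0, 0, 0, 1, 0, 0, 0, 0],
)

```text
clock: 16.0
tool_pos: [0.6003, 0.0554, 0.1176]
orientation: [[1.0, 0.001, 0.008], [0.001, -1.0, 0.008], [0.008, -0.008, -1.0]]
ft_force: [1.6, 10.5, 3.7]
gripper_width: -0.0002
```

Request:
jog_arm(
  deltas=[1, 0, -0.015, 0, 0, 1, 0, -0.01, 0, 0, 1, 0, 0, -0.035, 0, 1, 0, 0, -0.045, 0, 1, -0.005, 0, -0.031, 0, 1, -0.01, 0.035, 0, 0, 1, -0.01, 0.045, 0, 0, 1, -0.01, 0.045, 0, 0],
)

```text
clock: 16.8
tool_pos: [0.5616, -0.0487, 0.2259]
orientation: [[1.0, 0.001, 0.001], [0.001, -1.0, -0.001], [0.001, 0.001, -1.0]]
ft_force: [0.2, -1.1, 0.2]
gripper_width: 0.0004
```

Request:
jog_arm(
  deltas=[1, -0.008, 0.019, 0, 0, 1, 0, 0, 0, 0, 1, 0, 0, 0, 0, 1, 0, 0, 0, 0, 1, 0, 0, 0, 0, 1, 0, 0, 0, 0, 1, 0, 0, 0, 0, 1, 0, 0, 0, 0],
)

```text
clock: 17.6
tool_pos: [0.554, -0.0667, 0.2252]
orientation: [[1.0, -0.0, -0.0], [-0.0, -1.0, -0.0], [-0.0, 0.0, -1.0]]
ft_force: [-0.7, 0.1, 0.2]
gripper_width: -0.0
```

Run:
```python
from h import *
s=robot.get_state();print(s['tool_pos'],np.degrees(yaw(s)))
w=snap('wrist','w8');C=cam('wrist',s)
for f in('w7','w8'):
    g=cv2.imread(f'pics/{f}.png',0)
    for x in (316,319,322,325): print(f,x,g[30:100,x-1:x+2].mean(1).astype(int).tolist())
```

```text
[ 0.55398591 -0.06665566  0.22524522] -0.016792835262858016
w7 316 [120, 121, 120, 121, 123, 120, 121, 121, 120, 122, 122, 118, 121, 133, 152, 166, 177, 189, 187, 189, 191, 195, 201, 206, 212, 224, 230, 230, 229, 232, 235, 238, 238, 239, 232, 214, 184, 179, 193, 195, 189, 189, 191, 185, 168, 156, 146, 133, 118, 111, 118, 122, 120, 117, 111, 111, 108, 111, 109, 106, 106, 104, 108, 103, 105, 111, 112, 116, 118, 117]
w7 319 [119, 121, 120, 119, 120, 121, 120, 121, 121, 121, 123, 123, 132, 148, 161, 170, 179, 188, 191, 192, 188, 189, 201, 202, 200, 207, 208, 206, 212, 226, 232, 235, 238, 236, 231, 218, 200, 193, 199, 198, 189, 189, 187, 179, 168, 155, 140, 120, 110, 114, 118, 121, 120, 122, 119, 121, 119, 120, 120, 121, 118, 123, 120, 121, 119, 121, 118, 121, 121, 121]
w7 322 [121, 117, 121, 120, 119, 120, 119, 119, 120, 121, 118, 122, 132, 147, 162, 176, 188, 195, 203, 205, 206, 208, 211, 216, 216, 223, 224, 227, 230, 234, 238, 238, 237, 235, 231, 225, 218, 217, 217, 207, 196, 189, 188, 177, 171, 159, 143, 127, 120, 119, 120, 118, 118, 120, 119, 119, 119, 119, 120, 120, 119, 117, 120, 1
[... 1106 characters left out ...]
9, 120, 119, 121, 119, 119, 118, 118, 121, 121, 121, 120, 119, 121, 121, 119, 118, 128, 140, 154, 168, 181, 183, 187, 194, 197, 203, 204, 213, 220, 224, 227, 229, 228, 228, 230, 233, 237, 238, 232, 222, 218, 214, 212, 208, 208, 200, 190, 180, 172, 162, 151, 137, 120, 116, 117, 119, 121, 120, 118, 120, 118, 118, 119, 119, 120, 119, 118, 119]
w8 325 [120, 120, 119, 122, 122, 120, 119, 120, 122, 120, 119, 119, 121, 121, 121, 120, 120, 120, 127, 144, 157, 170, 183, 193, 201, 203, 207, 209, 213, 217, 224, 228, 229, 230, 235, 235, 238, 240, 242, 241, 240, 235, 232, 228, 224, 223, 218, 211, 202, 192, 179, 168, 151, 134, 120, 118, 120, 119, 120, 118, 120, 119, 117, 118, 116, 117, 119, 116, 118, 118]
```

Run:
```python
from h import *
s=robot.get_state();z=.1255
s7=dict(tool_pos=[.555028,-.064624,.227314],orientation=None)
y=np.radians(.0946);s7['orientation']=np.array([[np.cos(y),np.sin(y),0],[np.sin(y),-np.cos(y),0],[0,0,-1]])
for st,p in((s7,(322,59.4)),(s,(322,65.9)),(s,(325,65.9))):
    q=onz(cam('wrist',st),p,z)[:2]; d=q-[.5502,.0302]; print(q,np.degrees(np.arctan2(d[1],d[0])))
C=cam('wrist',s)
w=cv2.imread('pics/w8.png');W=cv2.resize(w[20:140,190:350],(800,600),interpolation=cv2.INTER_CUBIC)
cv2.imwrite('pics/w8c.png',cv2.convertScaleAbs(W,alpha=1.2,beta=10))
# exact edges for block: expected direction of line at z from axis, target angle -0.8
e=[.5502+.062*np.cos(np.radians(-.8)),.0302+.062*np.sin(np.radians(-.8)),z];print(proj(C,e))
```

```text
[0.60943689 0.03947982] 8.903370732420408
[0.60844956 0.03233794] 2.101990379741739
[0.61076678 0.0323562 ] 2.0388879463598517
[[326.5793676   70.08117106]]
```

View pics/w8c.png

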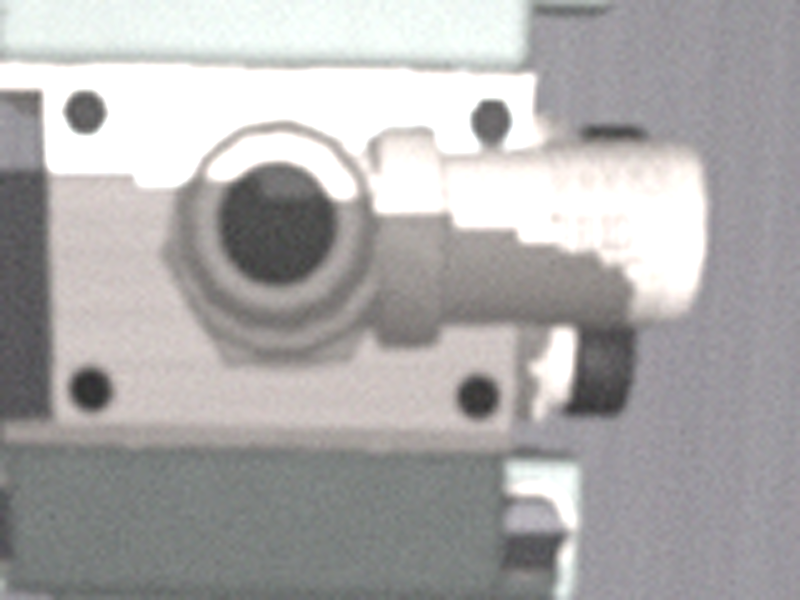

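Image slopes: branch about -1.0°, block screw rows about +1.1°, so roughly 2° short of square. One last small push of about 1.5 mm should square it.

Run:
```python
from h import *
s=robot.get_state();a=[*s['tool_pos'],yaw(s)]
A=lin(a,[.598,.08,.22,0],4);B=lin([.598,.08,.22,0],[.598,.08,.116,0],4)
plan(A+B)
```

```text
[1, 0.011, -0.0367, 0.0013, -0.0, 1, 0.011, -0.0367, 0.0013, -0.0, 1, 0.011, -0.0367, 0.0014, -0.0, 1, 0.0109, -0.0367, 0.0013, -0.001, 1, 0.0, -0.0, 0.026, 0.0, 1, 0.0, -0.0, 0.026, 0.0, 1, 0.0, -0.0, 0.026, 0.0, 1, 0.0, -0.0, 0.026, 0.0]
```

Request:
jog_arm(
  deltas=[1, 0.011, -0.0367, 0.0013, 0, 1, 0.011, -0.0367, 0.0013, 0, 1, 0.011, -0.0367, 0.0014, 0, 1, 0.011, -0.0367, 0.0013, 0, 1, 0, 0, 0.026, 0, 1, 0, 0, 0.026, 0, 1, 0, 0, 0.026, 0, 1, 0, 0, 0.026, 0],
)

```text
clock: 18.45
tool_pos: [0.5981, 0.08, 0.1151]
orientation: [[1.0, -0.001, 0.0], [-0.001, -1.0, 0.0], [0.0, -0.0, -1.0]]
ft_force: [0.0, -0.5, -0.1]
gripper_width: -0.0001
```

Request:
jog_arm(
  deltas=[1, 0, 0.006, 0, 0, 1, 0, 0.006, 0, 0, 1, 0, 0.006, 0, 0, 1, 0, 0.004, 0, 0, 1, 0, 0.003, 0, 0, 1, 0, 0.002, 0, 0, 1, 0, 0.0015, 0, 0, 1, 0, 0, 0, 0],
)

```text
clock: 19.25
tool_pos: [0.5997, 0.0546, 0.1178]
orientation: [[1.0, 0.001, 0.004], [0.001, -1.0, 0.008], [0.004, -0.008, -1.0]]
ft_force: [1.0, 9.1, 1.9]
gripper_width: -0.0002
```

Request:
jog_arm(
  deltas=[1, 0, 0.0005, 0, 0, 1, 0, 0.0005, 0, 0, 1, 0, 0.0003, 0, 0, 1, 0, 0, 0, 0, 1, 0, 0, 0, 0, 1, 0, 0, 0, 0, 1, 0, 0, 0, 0, 1, 0, 0, 0, 0],
)

```text
clock: 20.05
tool_pos: [0.5999, 0.0539, 0.1179]
orientation: [[1.0, 0.001, 0.004], [0.001, -1.0, 0.008], [0.004, -0.008, -1.0]]
ft_force: [1.2, 10.7, 2.0]
gripper_width: 0.0
```

Request:
jog_arm(
  deltas=[1, 0, -0.015, 0, 0, 1, 0, -0.01, 0, 0, 1, 0, 0, -0.035, 0, 1, 0, 0, -0.045, 0, 1, -0.005, 0, -0.031, 0, 1, -0.01, 0.035, 0, 0, 1, -0.01, 0.045, 0, 0, 1, -0.01, 0.045, 0, 0],
)

```text
clock: 20.85
tool_pos: [0.5626, -0.0507, 0.2275]
orientation: [[1.0, 0.001, 0.001], [0.001, -1.0, -0.001], [0.001, 0.001, -1.0]]
ft_force: [1.8, 0.3, -0.6]
gripper_width: 0.0002
```

Request:
jog_arm(
  deltas=[1, -0.008, 0.019, 0, 0, 1, 0, 0, 0, 0, 1, 0, 0, 0, 0, 1, 0, 0, 0, 0, 1, 0, 0, 0, 0, 1, 0, 0, 0, 0, 1, 0, 0, 0, 0, 1, 0, 0, 0, 0],
)

```text
clock: 21.65
tool_pos: [0.555, -0.0687, 0.2269]
orientation: [[1.0, -0.0, -0.0], [-0.0, -1.0, -0.0], [-0.0, 0.0, -1.0]]
ft_force: [0.0, -0.4, 0.3]
gripper_width: 0.0001
```

```bash
cat > m.py <<'E'
from h import *
s=robot.get_state();print(s['tool_pos'],np.degrees(yaw(s)))
snap('wrist','w9')
def edge(g,x,r0,r1,lev=140):
    v=g[:,x-1:x+2].mean(1);k=np.where(v[r0:r1]>lev)[0]+r0;a,b=k[0],k[-1]
    return (a-(v[a]-lev)/(v[a]-v[a-1])+b+(v[b]-lev)/(v[b]-v[b+1]))/2
for f in('w7','w8','w9'):
    g=cv2.imread(f'pics/{f}.png',0)
    print(f,[round(edge(g,x,36,92),2) for x in (322,324,326)])
    # block screws: dark centroids near top-plate
    for (u,v) in ((86,112),(90,389),(478,396),(491,121)):
        x,y=int(190+u/5),int(20+v/5);p=g[y-7:y+8,x-7:x+8].astype(float);m=np.clip(110-p,0,None)
        Y,X=np.mgrid[y-7:y+8,x-7:x+8];print(round((m*X).sum()/m.sum(),1),round((m*Y).sum()/m.sum(),1),end='; ')
    print()
E
python3 m.py
```

```text
[ 0.55498226 -0.06867413  0.22693491] -0.0208651849455495
w7 [np.float64(59.36), np.float64(59.46), np.float64(59.81)]
206.0 44.8; 207.1 99.6; 283.8 101.3; 286.4 44.8; 
w8 [np.float64(65.88), np.float64(65.78), np.float64(65.62)]
206.5 42.0; 207.7 97.4; 285.2 98.9; 287.8 43.7; 
w9 [np.float64(65.96), np.float64(65.85), np.float64(64.95)]
205.6 39.9; 206.7 95.1; 284.0 96.6; 286.5 41.5;
```

Run:
```python
from h import *
s=robot.get_state();C=cam('wrist',s)
h=np.array([onz(C,p,.09)[:2] for p in((205.6,39.9),(286.5,41.5),(206.7,95.1),(284.0,96.6))])
d=(h[1]-h[0]+h[3]-h[2]);c=h.mean(0);A=np.degrees(np.arctan2(d[1],d[0]));print(h.round(4).tolist(),c,'block',A)
for p in((322,65.96),(324,65.85)):
    q=onz(C,p,.1255)[:2]-c;print(q,np.degrees(np.arctan2(q[1],q[0]))-A)
g=cv2.imread('pics/w9.png',0)
# tee top bore centroid
p=g[45:85,225:265];m=(p<90).astype(float);Y,X=np.mgrid[45:85,225:265];b=((m*X).sum()/m.sum(),(m*Y).sum()/m.sum());print(b,onz(C,b,.1595))
```

```text
[[0.5156, 0.0544], [0.5856, 0.053], [0.5146, 0.0083], [0.5848, 0.0069]] [0.5501546  0.03064434] block -1.176054743699267
[ 0.05963836 -0.00021861] 0.9660361786625851
[ 0.06118848 -0.00012645] 1.0576526420146473
(np.float64(243.59), np.float64(63.6675)) [0.55001138 0.02907157 0.1595    ]
```

Request:
jog_arm(
  deltas=[1, 0.0055, 0.04, 0.002, 0, 1, 0.0055, 0.04, 0.002, 0, 1, 0.0055, 0.04, 0.002, 0, 1, 0.0055, 0.04, 0.002, 0, 1, 0.0055, 0.04, 0.002, 0, 0.3, 0.0055, 0.04, 0.002, 0, 0, 0.0055, 0.04, 0.002, 0, 0, 0.0055, 0.04, 0.002, 0],
)

```text
clock: 22.5
tool_pos: [0.5986, -0.3908, 0.2109]
orientation: [[1.0, -0.001, 0.0], [-0.001, -1.0, 0.0], [0.0, -0.0, -1.0]]
ft_force: [0.5, 0.1, 0.5]
gripper_width: 0.0431
```

Request:
jog_arm(
  deltas=[0, 0, 0, 0, 0, 0, 0, 0, 0, 0, 0, 0, 0, 0, 0, 0, 0, 0, 0, 0, 0, 0, 0, 0, 0, 0, 0, 0, 0, 0, 0, 0, 0, 0, 0, 0, 0, 0, 0, 0],
)

```text
clock: 23.3
tool_pos: [0.5986, -0.3888, 0.2112]
orientation: [[1.0, -0.001, 0.0], [-0.001, -1.0, -0.0], [0.0, 0.0, -1.0]]
ft_force: [0.1, 0.6, -0.4]
gripper_width: 0.0856
```

Run:
```python
from h import *
s=robot.get_state();print(s['tool_pos'],np.degrees(yaw(s)),s['gripper_width'])
w=snap('wrist','w10');C=cam('wrist',s)
print(proj(C,[[.60,-.333,.022],[.535,-.343,.018],[.445,-.332,.026]]))
g=cv2.cvtColor(w,cv2.COLOR_RGB2GRAY);sat=w.max(2).astype(int)-w.min(2)
m=((g<55)&(sat<40)).astype(np.uint8)
n,l,st,ce=cv2.connectedComponentsWithStats(m)
for i in range(1,n):
    if st[i,4]>60: print(st[i],ce[i],onz(C,ce[i],.022))
```

```text
[ 0.59864511 -0.38883645  0.21119648] -0.03540822438949855 0.08555659810075165
[[252.43225739 114.54530502]
 [194.43029243 123.63139959]
 [110.70128957 114.93767763]]
[  2   0 102  41 857] [55.31855309 10.63127188] [ 0.39894924 -0.22674771  0.022     ]
[ 234  103   39   39 1124] [253.47330961 121.94928826] [ 0.60114157 -0.34099652  0.022     ]
[187 118  25  26 442] [199.31447964 131.38235294] [ 0.54072079 -0.35114475  0.022     ]
[    0   245   512   139 35526] [255.38467601 338.02327873] [ 0.60397064 -0.64578234  0.022     ]
```

Run:
```python
from h import *
s=robot.get_state();a=[*s['tool_pos'],yaw(s)]
A=lin(a,[.545,-.341,.18,np.pi/2],13,.2)
plan(A+[A[-1]]*3)
```

```text
[0.2, -0.0041, -0.0037, 0.0024, -0.121, 0.2, -0.0037, -0.0041, 0.0024, -0.121, 0.2, -0.0031, -0.0046, 0.0024, -0.121, 0.2, -0.0025, -0.0049, 0.0024, -0.121, 0.2, -0.002, -0.0052, 0.0023, -0.12, 0.2, -0.0013, -0.0054, 0.0024, -0.121, 0.2, -0.0006, -0.0055, 0.0024, -0.121, 0.2, -0.0, -0.0055, 0.0024, -0.121]
[0.2, 0.0007, -0.0055, 0.0024, -0.121, 0.2, 0.0013, -0.0054, 0.0024, -0.121, 0.2, 0.002, -0.0051, 0.0024, -0.121, 0.2, 0.0026, -0.0049, 0.0024, -0.121, 0.2, 0.0031, -0.0045, 0.0024, -0.121, 0.2, 0.0001, -0.0, -0.0, 0.0, 0.2, -0.0, -0.0, -0.0, 0.0, 0.2, -0.0, -0.0, -0.0, 0.0]
```

Request:
jog_arm(
  deltas=[0.2, -0.004, -0.0037, 0.0024, -0.121, 0.2, -0.0037, -0.0041, 0.0024, -0.121, 0.2, -0.0031, -0.0046, 0.0024, -0.121, 0.2, -0.0025, -0.005, 0.0024, -0.121, 0.2, -0.002, -0.0052, 0.0024, -0.12, 0.2, -0.0013, -0.0054, 0.0024, -0.121, 0.2, -0.0006, -0.0055, 0.0024, -0.121, 0.2, 0, -0.0055, 0.0024, -0.121],
)

```text
clock: 24.15
tool_pos: [0.5655, -0.3594, 0.1917]
orientation: [[0.565, 0.825, 0.0], [0.825, -0.565, -0.0], [-0.0, 0.0, -1.0]]
ft_force: [0.6, -0.3, -0.0]
gripper_width: 0.068
```

Request:
jog_arm(
  deltas=[0.2, 0.0007, -0.0055, 0.0024, -0.121, 0.2, 0.0013, -0.0054, 0.0024, -0.121, 0.2, 0.002, -0.0051, 0.0024, -0.121, 0.2, 0.0026, -0.005, 0.0024, -0.121, 0.2, 0.0031, -0.0045, 0.0024, -0.121, 0.2, 0, 0, 0, 0, 0.2, 0, 0, 0, 0, 0.2, 0, 0, 0, 0],
)

```text
clock: 24.95
tool_pos: [0.5453, -0.3414, 0.18]
orientation: [[0.002, 1.0, 0.001], [1.0, -0.002, -0.0], [-0.0, 0.001, -1.0]]
ft_force: [0.3, -0.2, 0.0]
gripper_width: 0.0684
```

Run:
```python
from h import *
s=robot.get_state();print(s['tool_pos'],np.degrees(yaw(s)),s['gripper_width'])
w=snap('wrist','w11');C=cam('wrist',s)
g=cv2.cvtColor(w,cv2.COLOR_RGB2GRAY);sat=w.max(2).astype(int)-w.min(2)
m=((g<55)&(sat<40)).astype(np.uint8)
n,l,st,ce=cv2.connectedComponentsWithStats(m)
for i in range(1,n):
    if st[i,4]>60:
        print(st[i],ce[i],onz(C,ce[i],.022),onz(C,ce[i],.011))
        if st[i,4]<3000:
            xs=[onz(C,p,.022)[:2] for p in ((st[i,0],ce[i,1]),(st[i,0]+st[i,2],ce[i,1]),(ce[i,0],st[i,1]),(ce[i,0],st[i,1]+st[i,3]))];print(np.round(xs,4).tolist())
```

```text
[ 0.54533038 -0.34141764  0.17999439] 89.9096195560489 0.06841634131100656
[230 148  26  27 463] [243.07775378 161.72354212] [ 0.53542782 -0.35126736  0.022     ] [ 0.53801309 -0.3516201   0.011     ]
[[0.5354, -0.3649], [0.5355, -0.3378], [0.521, -0.3511], [0.5498, -0.3514]]
[236 197  34  20 264] [253.83333333 203.97727273] [ 0.58268292 -0.34007865  0.022     ] [ 0.58699733 -0.34002198  0.011     ]
[[0.5826, -0.3596], [0.5827, -0.3224], [0.5746, -0.3401], [0.5982, -0.3401]]
[    0   240   512   144 33684] [250.66717136 338.6533369 ] [ 0.77242459 -0.34427949  0.022     ] [ 0.78368194 -0.34437653  0.011     ]
```

Request:
jog_arm(
  deltas=[0.2, 0, 0.0285, 0.02, 0, 0.2, 0, 0.028, 0.02, 0, 0.2, 0, 0, 0.045, 0, 0.2, 0, 0, 0.045, 0, 0.2, 0, 0, 0.03, 0, 0.2, 0, 0, 0.012, 0, 0.2, 0, 0, 0.004, 0, 0.2, 0, 0, 0, 0],
)

```text
clock: 25.8
tool_pos: [0.6023, -0.3416, 0.0047]
orientation: [[0.0, 1.0, 0.001], [1.0, -0.0, -0.001], [-0.001, 0.001, -1.0]]
ft_force: [0.3, 0.0, -0.3]
gripper_width: 0.068
```

Request:
jog_arm(
  deltas=[0.4, 0, 0, 0, 0, 0.5, 0, 0, 0, 0, 0.6, 0, 0, 0, 0, 0.7, 0, 0, 0, 0, 0.8, 0, 0, 0, 0, 1, 0, 0, 0, 0, 1, 0, 0, 0, 0, 1, 0, 0, 0, 0],
)

```text
clock: 26.6
tool_pos: [0.603, -0.342, 0.0063]
orientation: [[-0.0, 1.0, 0.004], [1.0, 0.0, -0.002], [-0.002, 0.004, -1.0]]
ft_force: [-0.5, 0.3, 6.6]
gripper_width: 0.0378
```

Request:
jog_arm(
  deltas=[1, 0, 0, 0, 0, 1, 0, 0, -0.01, 0, 1, 0, 0, -0.02, 0, 1, 0, 0, -0.04, 0, 1, 0, 0, -0.045, 0, 1, 0, 0, -0.045, 0, 1, 0, 0, -0.04, 0, 1, 0, 0, 0, 0],
)

```text
clock: 27.4
tool_pos: [0.6047, -0.3429, 0.2125]
orientation: [[-0.0, 1.0, 0.012], [1.0, 0.0, -0.007], [-0.007, 0.012, -1.0]]
ft_force: [-0.1, -0.2, 0.1]
gripper_width: 0.0379
```

Run:
```python
from h import *
s=robot.get_state();print(s['tool_pos'],np.degrees(yaw(s)),s['gripper_width'],s['ft_force'])
w=snap('wrist','w12');a=snap('scene','s12');b=snap('side','d12')
S=cam('scene');D=cam('side');p=np.array(s['tool_pos'])
print(proj(S,p),proj(D,p),proj(S,[.602,-.341,.022]),proj(D,[.602,-.341,.022]))
for im,c in((a,S),(b,D)):
    u,v=proj(c,[.602,-.341,.011])[0].astype(int);g=cv2.cvtColor(im,cv2.COLOR_RGB2GRAY);print(g[v-6:v+7:3,u-10:u+11:2])
```

```text
[ 0.60470964 -0.34294224  0.21246407] 90.00456586175594 0.037854464084134704 [-0.11088198 -0.16431434  0.09846097]
[[112.95540725 261.2588321 ]] [[269.00871805 131.06761195]] [[140.03123305 290.58819558]] [[269.84442128 174.21172508]]
[[118 119 119 119 122  56  64  60  62  61  62]
 [117 118 119 120 117  60  64  60  60  62  62]
 [122 118 121 131  55  62  61  65  60  62  63]
 [ 65  60  61  59  62  63  65  63  60  61  59]
 [ 61  61  61  62  59  52  52  50  55  61  61]]
[[117 122 136 145 132 105 117 117 118 121 121]
 [116 116 117 116 117 117 118 119 120 121 119]
 [116 117 117 117 117  78  58  64  82 120 118]
 [117 116 109  80  66  61  58  69 117 121 121]
 [105  60  57  57  59  58  57  58  57 102 120]]
```

Run:
```python
from h import *
s=robot.get_state();a=[*s['tool_pos'],yaw(s)]
A=lin(a,[.55,.030,.205,np.pi/2],11);B=lin([.55,.03,.205,np.pi/2],[.55,.03,.185,np.pi/2],2)
plan(A+B+[B[-1]]*3)
```

```text
[1, 0.0337, -0.0047, -0.0001, 0.0, 1, 0.0337, -0.0046, -0.0001, 0.0, 1, 0.0338, -0.0047, -0.0001, 0.0, 1, 0.0337, -0.0046, -0.0001, 0.0, 1, 0.0337, -0.0047, -0.0001, 0.0, 1, 0.0337, -0.0046, -0.0, 0.0, 1, 0.0338, -0.0047, -0.0001, 0.0, 1, 0.0337, -0.0046, -0.0001, 0.0]
[1, 0.0337, -0.0047, -0.0001, 0.0, 1, 0.0337, -0.0046, -0.0001, 0.0, 1, 0.0338, -0.0047, -0.0001, 0.0, 1, -0.0, 0.0, 0.01, 0.0, 1, -0.0, 0.0, 0.01, 0.0, 1, -0.0, 0.0, 0.0, 0.0, 1, -0.0, 0.0, 0.0, 0.0, 1, -0.0, 0.0, 0.0, 0.0]
```

Request:
jog_arm(
  deltas=[1, 0.0337, -0.0047, 0, 0, 1, 0.0337, -0.0046, 0, 0, 1, 0.0338, -0.0047, 0, 0, 1, 0.0337, -0.0046, 0, 0, 1, 0.0337, -0.0047, 0, 0, 1, 0.0337, -0.0046, 0, 0, 1, 0.0338, -0.0047, 0, 0, 1, 0.0337, -0.0046, 0, 0],
)

```text
clock: 28.35
tool_pos: [0.5622, -0.0698, 0.2016]
orientation: [[-0.0, 1.0, -0.004], [1.0, 0.0, 0.001], [0.001, -0.004, -1.0]]
ft_force: [1.2, -0.3, -0.3]
gripper_width: 0.0379
```

Request:
jog_arm(
  deltas=[1, 0.0337, -0.0047, 0, 0, 1, 0.0337, -0.0046, 0, 0, 1, 0.0338, -0.0047, 0, 0, 1, 0, 0, 0.01, 0, 1, 0, 0, 0.01, 0, 1, 0, 0, 0, 0, 1, 0, 0, 0, 0, 1, 0, 0, 0, 0],
)

```text
clock: 29.15
tool_pos: [0.5503, 0.0289, 0.1837]
orientation: [[0.001, 1.0, -0.0], [1.0, -0.001, -0.0], [-0.0, -0.0, -1.0]]
ft_force: [0.3, -0.9, 0.0]
gripper_width: 0.038
```

Run:
```python
from h import *
s=robot.get_state();print(s['tool_pos'],np.degrees(yaw(s)),s['gripper_width'],s['ft_force'])
w=snap('wrist','w13');a=snap('scene','s13');b=snap('side','d13')
p=np.array(s['tool_pos']);
for n,o in(('scene',(235,145)),('side',(230,170))):
    c=cam(n);print(n,((proj(c,[p,[.55,.03,.1595]])-o)*8).round(0).tolist())
k=np.zeros((600,800,3),np.uint8)
E=lambda im:cv2.convertScaleAbs(cv2.resize(im,(400,300),interpolation=cv2.INTER_CUBIC)[:,:,::-1],alpha=1.6,beta=15)
k[:300,:400]=E(a[145:182,235:285]);k[:300,400:]=E(b[170:207,230:280]);k[300:,:400]=E(w[200:350,156:356]);k[300:,400:]=E(w[0:150,156:356])
cv2.imwrite('pics/k13.png',k)
```

```text
[0.55034416 0.02888555 0.18367712] 89.91803761960449 0.03800710457379751 [ 0.31586201 -0.8716364   0.03205052]
scene [[197.0, 177.0], [198.0, 223.0]]
side [[209.0, 156.0], [211.0, 210.0]]
```

View pics/k13.png

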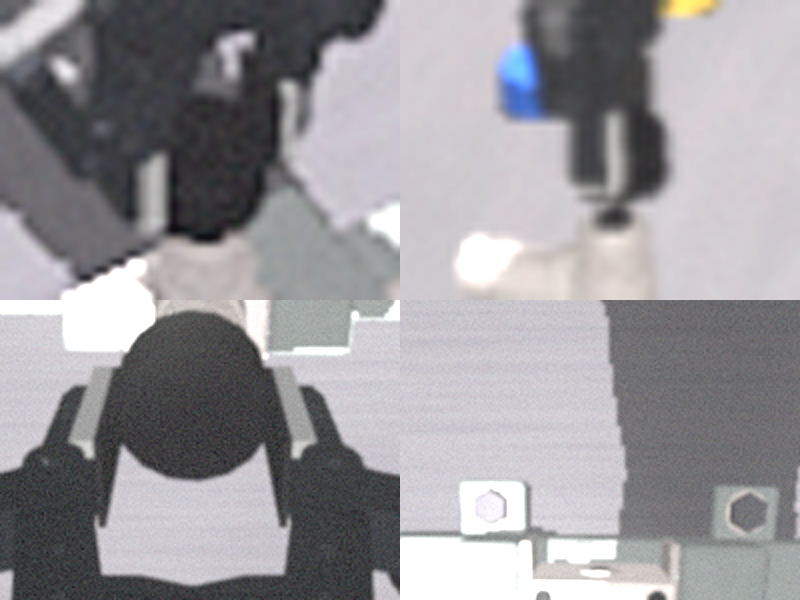

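Run:
```python
from h import *
s=robot.get_state();p=np.array(s['tool_pos']);C=cam('wrist',s);S=cam('scene');D=cam('side')
a=np.linspace(0,2*np.pi,73)
ring=lambda x,y,z,r=.0205:np.c_[x+r*np.cos(a),y+r*np.sin(a),0*a+z]
for dz in(-.012,-.006,0,.006):
  q=p+[0,0,dz]
  t=proj(C,ring(q[0],q[1],q[2]+.022));print('dz rim',dz,'wrist top x',t[:,0].min(),t[:,0].max(),'y',t[:,1].min(),t[:,1].max(),end=' ')
  print('scene low',(proj(S,ring(*q))[:,1].max()-145)*8,'side low',(proj(D,ring(*q))[:,1].max()-170)*8)
print('observed wrist x',156+115/2,156+275/2,'y',200+12/2,200+179/2,'scene low 240, side low 198')
```

```text
dz rim -0.012 wrist top x 213.05754698704743 292.8192682853457 y 219.2511960906108 288.97754650642025 scene low 255.8768659406669 side low 210.195812280032
dz rim -0.006 wrist top x 211.54830355020215 294.3964489187263 y 224.52571646608507 296.3093698444093 scene low 244.02324423504 side low 197.13836036543148
dz rim 0 wrist top x 209.91978176457928 296.09826764234197 y 230.246625371221 304.18963275317594 scene low 232.02640642926258 side low 184.01232135625924
dz rim 0.006 wrist top x 208.15758303301973 297.9397668756446 y 236.4723991462722 312.68027186049903 scene low 219.88375737932984 side low 170.8173289838246
observed wrist x 213.5 293.5 y 206.0 289.5 scene low 240, side low 198
```

The picture shows the cap held level between the pads. Its rim is about 6 mm below the TCP and it sits about 2-3 mm toward -x from the TCP, over the tee top. I'll correct that offset and lower it while watching the force.

Request:
jog_arm(
  deltas=[1, 0.0013, 0.0025, 0, 0, 1, 0, 0, 0.006, 0, 1, 0, 0, 0.005, 0, 1, 0, 0, 0.003, 0, 1, 0, 0, 0.003, 0, 1, 0, 0, 0.003, 0, 1, 0, 0, 0.002, 0, 1, 0, 0, 0, 0],
)

```text
clock: 30.1
tool_pos: [0.5525, 0.0312, 0.1614]
orientation: [[-0.0, 1.0, -0.001], [1.0, 0.0, -0.0], [-0.0, -0.001, -1.0]]
ft_force: [-0.2, 0.6, 0.6]
gripper_width: 0.0379
```

Request:
jog_arm(
  deltas=[1, 0, 0, 0.003, 0, 1, 0, 0, 0.003, 0, 1, 0, 0, 0.002, 0, 1, 0, 0, 0.002, 0, 1, 0, 0, 0.001, 0, 1, 0, 0, 0.001, 0, 1, 0, 0, 0, 0, 1, 0, 0, 0, 0],
)

```text
clock: 30.9
tool_pos: [0.5528, 0.0312, 0.1499]
orientation: [[-0.0, 1.0, 0.0], [1.0, 0.0, -0.0], [-0.0, 0.0, -1.0]]
ft_force: [-0.6, -0.1, -0.6]
gripper_width: 0.0377
```

Request:
jog_arm(
  deltas=[1, 0, 0, 0.001, 0, 1, 0, 0, 0.001, 0, 1, 0, 0, 0.0005, 0, 1, 0, 0, 0, 0, 1, 0, 0, 0, 0, 1, 0, 0, 0, 0, 1, 0, 0, 0, 0, 1, 0, 0, 0, 0],
)

```text
clock: 31.7
tool_pos: [0.5531, 0.0312, 0.149]
orientation: [[-0.0, 1.0, 0.002], [1.0, 0.0, 0.0], [0.0, 0.002, -1.0]]
ft_force: [-2.3, -0.3, 9.7]
gripper_width: 0.0379
```

Contact at 0.149 m with 9.7 N, matching the predicted 0.1488 m. The cap is seated, so I'll release it.

Request:
jog_arm(
  deltas=[1, 0, 0, -0.001, 0, 0.4, 0, 0, 0, 0, 0.25, 0, 0, 0, 0, 0.15, 0, 0, 0, 0, 0.1, 0, 0, 0, 0, 0.1, 0, 0, 0, 0, 0.1, 0, 0, 0, 0, 0.1, 0, 0, 0, 0],
)

```text
clock: 32.5
tool_pos: [0.5527, 0.0312, 0.1482]
orientation: [[-0.0, 1.0, -0.0], [1.0, 0.0, -0.0], [-0.0, -0.0, -1.0]]
ft_force: [-0.2, 0.1, 0.9]
gripper_width: 0.0767
```

Request:
jog_arm(
  deltas=[0.1, 0, 0, -0.01, 0, 0.1, 0, 0, -0.025, 0, 0.1, 0, 0, -0.04, 0, 0.1, 0, 0, -0.04, 0, 0.1, 0, 0.03, -0.02, 0, 0.1, 0, 0.03, 0, 0, 0.1, 0, 0.03, 0, 0, 0.1, 0, 0, 0, 0],
)

```text
clock: 33.3
tool_pos: [0.646, 0.0312, 0.2828]
orientation: [[-0.0, 1.0, 0.002], [1.0, 0.0, 0.0], [-0.0, 0.002, -1.0]]
ft_force: [-0.5, 0.6, -0.3]
gripper_width: 0.0765
```

Run:
```python
from h import *
s=robot.get_state();print(s['tool_pos'],s['gripper_width'],s['ft_force'])
w=snap('wrist','w14');C=cam('wrist',s)
a=np.linspace(0,2*np.pi,73);t=proj(C,np.c_[.55+.0205*np.cos(a),.03+.0205*np.sin(a),0*a+.1645])
print('pred top',t.min(0),t.max(0))
g=cv2.cvtColor(w,cv2.COLOR_RGB2GRAY);sat=w.max(2).astype(int)-w.min(2)
n,l,st,ce=cv2.connectedComponentsWithStats(((g<60)&(sat<40)).astype(np.uint8))
for i in range(1,n):
    if st[i,4]>150: print(st[i],ce[i],onz(C,ce[i],.1645))
# side/scene cap extents
for nm in('scene','side'):
    im=snap(nm,nm+'14');c=cam(nm);gg=cv2.cvtColor(im,cv2.COLOR_RGB2GRAY)
    pt=[proj(c,np.c_[.55+.0205*np.cos(a),.03+.0205*np.sin(a),0*a+z]) for z in(.1425,.1645)];pt=np.vstack(pt)
    lo,hi=pt.min(0),pt.max(0);u0,v0=(lo-8).astype(int);u1,v1=(hi+8).astype(int)
    n,l,st,ce=cv2.connectedComponentsWithStats((gg[v0:v1,u0:u1]<60).astype(np.uint8))
    print(nm,'pred',lo.round(1),hi.round(1),[ (st[i,:4]+[u0,v0,0,0]).tolist()+[int(st[i,4])] for i in range(1,n) if st[i,4]>30])
```

```text
[0.64597253 0.03121055 0.28277811] 0.07652937738547676 [-0.47917269  0.56435344 -0.26422718]
pred top [226.29619289  44.25283279] [275.83128919  96.74741766]
[ 259    0   88   35 1585] [306.78611987  11.21766562] [0.50518075 0.0739838  0.1645    ]
[ 483    0   29   80 1036] [500.31274131  45.11293436] [0.52623675 0.23833208 0.1645    ]
[256  50  20  46 507] [265.85798817  69.76134122] [0.54898215 0.04223118 0.1645    ]
[ 252  114   85   63 1946] [304.94912641 149.98458376] [0.61617266 0.0780786  0.1645    ]
[    0   242   512   142 34429] [247.7913387  338.78474542] [0.83309138 0.02575619 0.1645    ]
scene pred [251.3 164.8] [268.3 183.8] [[243, 156, 10, 8, 33], [243, 156, 33, 27, 518]]
side pred [249.8 191.3] [262.9 204.4] [[250, 193, 13, 11, 113]]
```

The cap's silhouette matches the fully seated prediction in both views. One last numeric check of the branch direction from this wrist picture.

Run:
```python
from h import *
s=robot.get_state();C=cam('wrist',s)
g=cv2.imread('pics/w14.png',0)
e=lambda t,r=.062:proj(C,[.5502+r*np.cos(np.radians(t)),.0303+r*np.sin(np.radians(t)),.1255])[0]
print('axis end at -1:',e(-1),'at 2:',e(2),'radius px',proj(C,[.612,.0433,.1255])[0]-proj(C,[.612,.0303,.1255])[0])
v=int(e(0,.057)[1])
for y in(v-3,v,v+3): print(y,g[y-1:y+2,220:285].mean(0).astype(int).tolist())
```

```text
axis end at -1: [250.56720714 142.90908227] at 2: [253.7444444  142.87966064] radius px [ 1.27269303e+01 -3.61347476e-03]
135 [109, 108, 111, 111, 111, 109, 111, 111, 108, 105, 93, 87, 83, 77, 77, 73, 76, 79, 98, 131, 158, 170, 186, 198, 208, 211, 215, 220, 226, 230, 229, 229, 227, 220, 211, 193, 159, 121, 104, 102, 102, 101, 92, 88, 75, 57, 46, 39, 38, 40, 40, 45, 48, 54, 62, 61, 58, 58, 60, 57, 58, 61, 60, 58, 60]
138 [109, 110, 111, 110, 111, 111, 111, 110, 112, 108, 105, 102, 101, 98, 99, 100, 99, 100, 103, 120, 142, 163, 181, 198, 206, 215, 222, 230, 233, 234, 231, 225, 221, 219, 214, 199, 160, 120, 101, 101, 98, 94, 88, 81, 72, 64, 60, 60, 58, 61, 60, 58, 64, 59, 61, 65, 60, 58, 61, 62, 59, 61, 59, 62, 59]
141 [111, 110, 110, 109, 111, 110, 113, 110, 92, 76, 68, 65, 63, 63, 65, 62, 67, 63, 62, 65, 70, 76, 84, 90, 93, 99, 108, 114, 119, 122, 118, 117, 113, 114, 114, 107, 92, 75, 70, 71, 67, 64, 60, 61, 59, 61, 62, 60, 59, 60, 59, 61, 60, 61, 59, 56, 57, 60, 57, 56, 60, 57, 60, 60, 56]
```

```bash
python3 -c "
from h import *
print(job.job_done(),robot.get_state()['clock'])"
```

```text
the job is handed in; nothing more can be done
the job is handed in; nothing more can be done
```

The tee is tightened to the wanted direction, the larger cap is seated on it, and I handed the job in at about 34 s of the 67 s allowed.

- **Turning the tee:** I pushed the branch round clockwise with shut fingers, about 397° in all. It passed the wanted direction once while loose at about 2 N. It began to bind at roughly 190–220° from the start and took about 10–11 N at the end. I never backed it off.
- **Branch direction:** the last wrist-camera checks put it about 0.5–1° short of square with the block's +x axis. My readings differed from each other by about 1°.
- **Cap:** I lowered it until it met 9.7 N at a height of 0.149 m, where I had predicted 0.1488 m, then released it and moved clear. Its outline in the side view afterwards matched a fully seated cap to within 2 pixels.
- **Weaker checks:** in the final scene picture the cap merged with dark surroundings and could not be measured. In the wrist picture only its shadowed part was detected. I had used all 12 picture views, so these last checks were by numbers only.
- **Other stock:** I did not touch any of it on purpose. I did not check it again at the end.

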